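# Put the enlarging lenses back in their rests

### The arm

A 6-joint arm with a two-finger parallel gripper is mounted at the origin on the work surface. World frame = base frame: x ahead of the robot, y to its left, z up, the work surface at z = 0. Lengths are in m, angles in rad, forces in N, time in s.
With the tool pointing down it reaches from about 0.35 to 0.85 m from the base axis. Payload 8.1 kg.
Tool frame: the origin (TCP) lies midway between the tips of the shut fingers; the grasp point (between the pads) lies behind it (arm.pinch_z is the z of the grasp point in the tool frame, in m); z points along the fingers, y is the line along which they close (so a half turn about z gives the same grasp; the last joint's range is limited). The gripper opens to 85 mm and grips with 20 to 120 N. Pads are 22 mm wide; open, the fingers measure 114 mm over their backs; the gripper's body (76 mm by 85 mm) begins 54 mm behind the grasp point. The pads swing forward as they close: fully open they stand 13 mm farther back than shut.
Start: joints at [1.163, 0.13, 1.488, -0, 1.523, -0.085], TCP at [0.19, 0.569, 0.231] pointing down, gripper open.
Joint ranges: [-2.96, 2.96], [-0.89, 2.26], [0.02, 2.5], [-1.34, 4.48], [0, 2.73], [-2.66, 2.66]. Speed limits (rad/s): [2.39, 2.39, 2.79, 3.14, 3.14, 3.14].

### API

Orientations are given as a rotation vector (axis times angle).
In Python, from plant import observe, eyes, order, arm gives the robot as it stands.
- The arm moves only by the tool apply_moves, never from a script. Its argument "commands" is one flat list of numbers, 7 for each row, row after row: the shift along the tool's x, y, z in units of 25 mm (1.0 is 25 mm), then the turn, a rotation vector about the tool's x, y, z in units of 6 degrees (1.0 is 6 degrees), then the opening, from 0 (shut) to 1 (fully open). In form: [tx, ty, tz, rx, ry, rz, claw, tx, ty, tz, rx, ry, rz, claw, ...]. A call has 1 to 12 rows; each row is the pose to reach, as a shift and turn from the pose commanded when the call began, along the tool's axes at that moment; what a row does not reach only later rows make up. A row lasts 1/10 s, in which the tool goes at most 50 mm and 8.59 degrees, less where a joint would pass 70% of its speed; a pose out of reach is approached as far as the arm can. A call with a gripper value outside its range is refused whole. The fingers move at their own pace and stop on an object; "force" is the grip in N (left out, the last holds). Time passes only in rows, so rows that repeat a pose let the fingers close. It gives the time, the measured TCP pose, the force, the opening and the grip force at its end, in the units of the state.
- observe(): the state, without advancing time (a new reading comes with each control period).
- eyes.camera(name): name is "scene" or "top" or "wrist"; returns a dict with "image" (420x560x3 uint8, red, green, blue), "z_map" (420x560 float32, m along the optical axis (not along the pixel's ray), 0 where there is no reading), "fx", "fy", "cx", "cy" (pixels), "R" (3x3) and "t" (3): a world point X has camera coordinates R X + t. Camera axes: x right, y down, z forward; pixel columns grow to the right and rows downward; lengths in m; the calibration is good to about 2 mm. A picture is of the moment at which its call begins.
- order.hand_in(): hands the job in; it is judged then, once.
The state is a dict: "time": time; "qpos": joint angles; "qd": joint speeds; "joint_efforts": joint torques, N m; "eef_pos": TCP position; "ee_rot": TCP orientation; "ft_force": force on the tool from outside, world axes, zero at the start; "wrist_torque": the same for the moment, N m; "width": opening from 0.0 (shut) to 1.0 (fully open); "finger_force": force on a finger pad.
Only numpy, scipy, OpenCV 4.12 (cv2) and the standard library are available. Lean on these libraries where they do the work, as an engineer would, in place of code of your own. Each camera call takes 0.05 s, during which the arm holds its last target. There are 200 camera calls.

### The job

The printing session is over: put the four black enlarging lenses away, each into the round wooden rest made for its size, one after another from the largest lens down to the smallest. Carry each lens upright and do not let go until it is down in its rest, so that it ends standing flat on the cork inside the rim. Do not knock over any lens, the glass beaker or the magnifier.

Things in the scene. Friction and masses are not known exactly. Their poses are not given: they have to be found in the camera images.
- lens_large_center (a point): The largest of four enlarging lenses: a plain black upright cylinder 60 mm in diameter and 64 mm tall, two thin bright bands round it, glass in its top face. Loose, standing on the bench glass upwards. The point is its centre, half-way up (32 mm above its underside); z up along its axis.
- lens_medium_center (a point): The second largest of four enlarging lenses: a plain black upright cylinder 50 mm in diameter and 58 mm tall, two thin bright bands round it, glass in its top face. Loose, standing on the bench glass upwards. The point is its centre, half-way up (29 mm above its underside); z up along its axis.
- lens_small_center (a point): The second smallest of four enlarging lenses: a plain black upright cylinder 40 mm in diameter and 53 mm tall, two thin bright bands round it, glass in its top face. Loose, standing on the bench glass upwards. The point is its centre, half-way up (26.5 mm above its underside); z up along its axis.
- lens_tiny_center (a point): The smallest of four enlarging lenses: a plain black upright cylinder 30 mm in diameter and 48 mm tall, two thin bright bands round it, glass in its top face. Loose, standing on the bench glass upwards. The point is its centre, half-way up (24 mm above its underside); z up along its axis.
- rest_large: The largest of four round wooden lens rests, for the 60 mm lens: a low dish 84 mm across outside with an inner diameter of 72 mm (6 mm of play round its lens), rim 10 mm above the bench, cork inner floor 4 mm above the bench. Fixed to the bench. Origin: centre of its underside, on the bench (z = 0).
- rest_medium: The second largest of four round wooden lens rests, for the 50 mm lens: a low dish 74 mm across outside with an inner diameter of 62 mm (6 mm of play round its lens), rim 10 mm above the bench, cork inner floor 4 mm above the bench. Fixed to the bench. Origin: centre of its underside, on the bench (z = 0).
- rest_small: The second smallest of four round wooden lens rests, for the 40 mm lens: a low dish 64 mm across outside with an inner diameter of 52 mm (6 mm of play round its lens), rim 10 mm above the bench, cork inner floor 4 mm above the bench. Fixed to the bench. Origin: centre of its underside, on the bench (z = 0).
- rest_tiny: The smallest of four round wooden lens rests, for the 30 mm lens: a low dish 54 mm across outside with an inner diameter of 42 mm (6 mm of play round its lens), rim 10 mm above the bench, cork inner floor 4 mm above the bench. Fixed to the bench. Origin: centre of its underside, on the bench (z = 0).
- beaker_center (a point): Small clear glass beaker, 42 mm across, 55 mm tall, loose, standing among the lenses; a bystander. The point is its centre, half-way up; z up along its axis.
- loupe_center (a point): Steel magnifier (loupe), a waisted upright cylinder 34 mm across, 46 mm tall, narrower (24 mm) at three quarters of its height, all metal with a lens in its top, loose, standing among the lenses; a bystander. The point is its centre, half-way up; z up along its axis.

How it is judged:
On the way, in this order (a step that is already met when the one before it is completed fails the run):
1. the largest lens, still held, is lowered to within 10 mm of the floor of its own rest (contact force between the fingers and lens_large above 0.3 N and horizontal distance between lens_large_center and rest_large below 0.01 m and height (world z) of lens_large_center below 0.046 m), for 0.05 s.
2. the second largest lens, still held, is lowered to within 10 mm of the floor of its own rest (contact force between the fingers and lens_medium above 0.3 N and horizontal distance between lens_medium_center and rest_medium below 0.01 m and height (world z) of lens_medium_center below 0.043 m), for 0.05 s.
3. the second smallest lens, still held, is lowered to within 10 mm of the floor of its own rest (contact force between the fingers and lens_small above 0.3 N and horizontal distance between lens_small_center and rest_small below 0.01 m and height (world z) of lens_small_center below 0.0405 m), for 0.05 s.
4. the smallest lens, still held, is lowered to within 10 mm of the floor of its own rest (contact force between the fingers and lens_tiny above 0.3 N and horizontal distance between lens_tiny_center and rest_tiny below 0.01 m and height (world z) of lens_tiny_center below 0.038 m), for 0.05 s.
At the end, for the whole second after the job is handed in: All four lenses stand released, upright (within 4.5 degrees) and at rest on the floor of the rest of their own size: centre within 9 mm of the rest's axis and no more than 3 mm above seated height (horizontal distance between lens_large_center and rest_large below 0.009 m and height (world z) of lens_large_center below 0.039 m and angle between each of lens_large_center, lens_medium_center, lens_small_center, lens_tiny_center's own z axis and vertical below 0.08 rad and linear speed of each of lens_large, lens_medium, lens_small, lens_tiny below 0.02 m/s and horizontal distance between lens_medium_center and rest_medium below 0.009 m and height (world z) of lens_medium_center below 0.036 m and horizontal distance between lens_small_center and rest_small below 0.009 m and height (world z) of lens_small_center below 0.0335 m and horizontal distance between lens_tiny_center and rest_tiny below 0.009 m and height (world z) of lens_tiny_center below 0.031 m); the robot touches nothing.
It fails at once if a lens is tipped over (more than about 35 degrees) (angle between any of lens_large_center, lens_medium_center, lens_small_center, lens_tiny_center's own z axis and vertical above 0.6 rad).
It fails at once if the glass beaker or the magnifier is knocked over (angle between any of beaker_center, loupe_center's own z axis and vertical above 0.6 rad).
It also fails if it takes over 120 s, if anything falls off the work surface, if the arm or the gripper's body presses on something with over 40 N, if the wrist force passes 120 N, or if a joint passes its speed limit or range.

## Working session

There is one attempt and no reset: what is moved stays moved. The work goes in short steps, Python scripts to look and compute and a tool call to move; the robot and the scene stay as the last step left them, time stands still between calls to the robot, and variables do not carry over. Pictures are saved under pics/ and viewed, at most 14 in all, crops included, and the job is handed in when it is done.

Besides the shell and the picture viewer there is one more tool, called after "Call:" by a JSON object that holds its "name" and its "arguments". apply_moves: Moves the arm, as the interface text tells. Its arguments: {"type":"object","properties":{"commands":{"type":"array"},"force":{"type":"number"}},"required":["commands"]}

```bash
ls; mkdir -p pics
python3 - <<'E'
from plant import observe, eyes, order, arm
import cv2,numpy as np,pickle
s=observe();print(s, arm.pinch_z,[a for a in dir(arm) if a[0]!='_'])
d={}
for n in("top","scene"):
    c=eyes.camera(n);d[n]=c;cv2.imwrite(f"pics/{n}0.png",c["image"][:,:,::-1]);print(n,c["fx"],c["cx"],c["cy"],c["R"].round(3).tolist(),c["t"].round(3))
pickle.dump(d,open("d0.pkl","wb"))
E
```

```text
pics
{'time': 0.0, 'qpos': array([ 1.16260594e+00,  1.31179235e-01,  1.48926456e+00, -4.59474401e-05,
        1.52298185e+00, -8.54306744e-02]), 'qd': array([ 7.69849078e-05, -5.72688367e-04,  2.50435307e-04, -5.64243012e-04,
        1.85973787e-05,  8.59146185e-04]), 'joint_efforts': array([-3.40571067e-03, -5.69388664e+01, -5.00551486e+01, -2.15163645e-04,
        1.43230267e-02, -1.87386013e-05]), 'eef_pos': array([0.19010844, 0.56851759, 0.23024171]), 'ee_rot': array([-5.04723529e-01, -3.10037364e+00,  2.80925692e-03]), 'ft_force': array([-0.76117693, -1.29294302,  0.01056359]), 'wrist_torque': array([ 0.04948392, -0.00130579, -0.04568301]), 'finger_force': 0.0, 'width': 1.0026627862445079} -0.0187 ['PlanningError', 'pinch_z']
top 397.8483081985814 279.35825681648856 204.72707885640585 [[0.002, -0.999, -0.039], [-0.994, 0.002, -0.11], [0.11, 0.039, -0.993]] [0.016 0.558 0.738]
scene 477.44653339895655 280.4548742080407 205.16923995690078 [[-0.722, 0.692, 0.019], [0.384, 0.423, -0.821], [-0.576, -0.585, -0.571]] [ 0.378 -0.15   1.223]
```

View pics/top0.png

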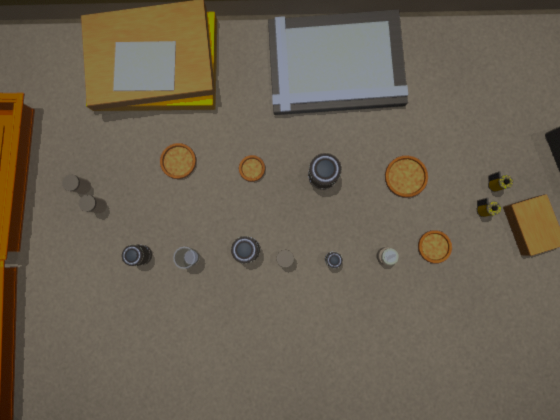

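View pics/scene0.png

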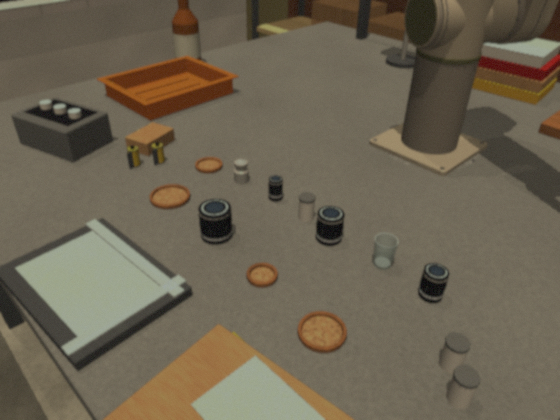

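The top view shows the lenses: large (324,170), medium (245,250), small (133,255) and tiny (334,260). The beaker is at (186,257), with steel or white bystanders at (285,258) and (388,257). The rests are at (406,176), (178,161), (435,247) and (251,168), and their sizes still have to be measured.

```bash
cat > h.py <<'E'
import numpy as np,cv2
def cloud(c):
    v,u=np.mgrid[:420,:560];z=c["z_map"].astype(float)
    P=np.stack([(u-c["cx"])/c["fx"]*z,(v-c["cy"])/c["fy"]*z,z],-1)
    W=(P-c["t"])@c["R"];W[z==0]=np.nan;return W
def ray(c,uv,h):
    d=np.array([(uv[0]-c["cx"])/c["fx"],(uv[1]-c["cy"])/c["fy"],1])@c["R"];o=-c["t"]@c["R"]
    return o+d*(h-o[2])/d[2]
def proj(c,X):
    p=c["R"]@np.asarray(X,float)+c["t"];return np.array([p[0]/p[2]*c["fx"]+c["cx"],p[1]/p[2]*c["fy"]+c["cy"]])
def tri(c1,p1,c2,p2):
    A=[];b=[]
    for c,p in((c1,p1),(c2,p2)):
        o=-c["t"]@c["R"];d=ray(c,p,0)-o;d/=np.linalg.norm(d);M=np.eye(3)-np.outer(d,d);A.append(M);b.append(M@o)
    return np.linalg.lstsq(np.vstack(A),np.hstack(b),rcond=None)[0]
E
python3 - <<'E'
import pickle;from h import *
d=pickle.load(open("d0.pkl","rb"))
for n,c in d.items():
    W=cloud(c);print(n,"bench z",np.nanmedian(W[150:330,100:450,2]))
    hsv=cv2.cvtColor(c["image"],cv2.COLOR_RGB2HSV)
    m=((hsv[...,0]<22)&(hsv[...,1]>130)&(hsv[...,2]>90)).astype(np.uint8)
    for k in cv2.findContours(m,cv2.RETR_EXTERNAL,cv2.CHAIN_APPROX_NONE)[0]:
        a=cv2.contourArea(k)
        if 200<a<3500:
            # outline -> plane z=.01
            p=np.array([ray(c,q[0],.008)[:2] for q in k],np.float32)
            (x,y),(w,hh),_=cv2.fitEllipse(p);uv=cv2.fitEllipse(k)[0]
            mm=np.zeros_like(m);cv2.drawContours(mm,[k],-1,1,-1)
            print("rest",np.round(uv,1),"c",round(x,4),round(y,4),"dia",round(w,4),round(hh,4),"z",np.nanpercentile(W[mm>0][:,2],[50,95]).round(4))
    hi=((W[...,2]>.02)&(W[...,2]<.075)).astype(np.uint8)
    for k in cv2.findContours(hi,cv2.RETR_EXTERNAL,cv2.CHAIN_APPROX_NONE)[0]:
        if 60<cv2.contourArea(k)<3500:
            mm=np.zeros_like(m);cv2.drawContours(mm,[k],-1,1,-1);P=W[(mm>0)&(hi>0)]
            top=np.percentile(P[:,2],90);T=P[P[:,2]>top-.006]
            (x,y),r=cv2.minEnclosingCircle(T[:,:2].astype(np.float32))
            print("obj",cv2.minEnclosingCircle(k)[0],"c",round(x,4),round(y,4),"dia",round(2*r,4),"top",round(top,4),"med",np.median(T[:,:2],0).round(4))
E
```

```text
top bench z 0.001088579242673415
rest [435.  246.4] c 0.4789 -0.2855 dia 0.0612 0.0617 z [0.0058 0.0119]
rest [537.3 223.8] c 0.5232 -0.4821 dia 0.0782 0.1205 z [0.0355 0.0376]
rest [406.3 175.9] c 0.618 -0.235 dia 0.0811 0.0819 z [0.0057 0.0116]
rest [251.4 167.8] c 0.6359 0.0734 dia 0.0507 0.0512 z [0.0065 0.0122]
rest [177.2 160.4] c 0.6523 0.2252 dia 0.071 0.0716 z [0.0062 0.012 ]
rest [  8.  175.8] c 0.6276 0.5776 dia 0.0409 0.6651 z [0.0552 0.0579]
obj (333.3282775878906, 259.19696044921875) c 0.4537 -0.0861 dia 0.0303 top 0.0514 med [ 0.4548 -0.0862]
obj (285.0, 258.25) c 0.456 0.0043 dia 0.0326 top 0.0527 med [0.4565 0.0043]
obj (388.22222900390625, 255.5) c 0.4606 -0.1896 dia 0.0302 top 0.0484 med [ 0.4607 -0.1895]
obj (185.4600067138672, 257.5) c 0.4581 0.1925 dia 0.0414 top 0.0568 med [0.4579 0.1955]
obj (135.0, 255.5) c 0.4611 0.2915 dia 0.0408 top 0.0563 med [0.4613 0.291 ]
obj (245.0, 249.5) c 0.4729 0.0798 dia 0.0501 top 0.0616 med [0.4729 0.0794]
obj (490.5, 205.0) c 0.5538 -0.3809 dia 0.0338 top 0.0466 med [ 0.5512 -0.3819]
obj (90.0, 203.5) c 0.5611 0.3856 dia 0.033
[... 1986 characters left out ...]
6 dia 0.137 top 0.0695 med [0.0579 0.0297]
obj (61.5, 127.0) c 0.6719 -0.6173 dia 0.2229 top 0.0698 med [ 0.7061 -0.5432]
obj (552.0263061523438, 122.0) c -0.3462 0.1796 dia 0.1262 top 0.0338 med [-0.3172  0.1744]
obj (516.0, 75.5) c -0.5567 -0.0316 dia 0.2717 top 0.0707 med [-0.4706  0.0043]
obj (404.5, 52.5) c -0.4945 -0.4211 dia 0.0216 top 0.0695 med [-0.4928 -0.4171]
obj (361.5, 28.0) c -0.633 -0.7183 dia 0.0519 top 0.0696 med [-0.6227 -0.7133]
obj (87.0, 38.0) c 0.2392 -1.3033 dia 0.6999 top 0.0696 med [ 0.2899 -1.3019]
obj (554.5, 20.5) c -1.427 -0.2471 dia 0.0391 top 0.0679 med [-1.4277 -0.2416]
obj (218.59434509277344, 7.5) c -0.3448 -1.302 dia 0.3032 top 0.0701 med [-0.3283 -1.3026]
```

The rests measure 82 mm at (0.618,-0.237), 71 mm at (0.651,0.223), 61 mm at (0.478,-0.288) and 51 mm at (0.635,0.071). Lens diameters and heights agree with the text. I'll close along world x, because the row of objects runs along y. First I move above the large lens.

Call:
{"name": "apply_moves", "arguments": {"commands": [-18.5,-14.1,0,0,0,11.92,1,-18.5,-14.1,0,0,0,11.92,1,-18.5,-14.1,0,0,0,11.92,1,-18.5,-14.1,0,0,0,11.92,1,-18.5,-14.1,0,0,0,11.92,1,-18.5,-14.1,0,0,0,11.92,1,-18.5,-14.1,0,0,0,11.92,1,-18.5,-14.1,0,0,0,11.92,1,-18.5,-14.1,0,0,0,11.92,1,-18.5,-14.1,0,0,0,11.92,1,-18.5,-14.1,0,0,0,11.92,1,-18.5,-14.1,0,0,0,11.92,1], "force": 40}}

```text
time: 1.3
eef_pos: [0.5182, 0.0849, 0.2309]
ee_rot: [2.224, 2.219, -0.001]
ft_force: [-0.0, -0.1, 0.3]
width: 1.001
finger_force: 0.0
```

Call:
{"name": "apply_moves", "arguments": {"commands": [-6.2,4.2,0,0,0,0,1,-6.2,4.2,0,0,0,0,1,-6.2,4.2,0,0,0,0,1,-6.2,4.2,0,0,0,0,1,-6.2,4.2,0,0,0,0,1,-6.2,4.2,0,0,0,0,1]}}

```text
time: 1.9
eef_pos: [0.6218, -0.0677, 0.2301]
ee_rot: [-2.222, -2.218, 0.001]
ft_force: [-0.3, 1.4, 0.5]
width: 0.998
finger_force: 0.0
```

Run:
```python
from plant import observe, eyes
import cv2,pickle;from h import *
c=eyes.camera("wrist");pickle.dump(c,open("w1.pkl","wb"));cv2.imwrite("pics/w1.png",c["image"][:,:,::-1]);print(observe()["eef_pos"],-c["t"]@c["R"],c["R"].round(2),c["fx"])
print(proj(c,[.623,-.071,.064]),proj(c,[.618,-.237,.01]))
W=cloud(c);P=W[(W[...,2]>.05)&(W[...,2]<.075)];P=P[np.hypot(P[:,0]-.623,P[:,1]+.071)<.06]
print(len(P),cv2.minEnclosingCircle(P[:,:2].astype(np.float32)),np.percentile(P[:,2],[50,95]))
```

```text
[ 0.62159494 -0.06680808  0.2305133 ] [0.62254666 0.00288672 0.37204582] [[ 1.   -0.   -0.  ]
 [-0.   -0.96  0.28]
 [-0.   -0.28 -0.96]] 323.2032107350621
[285.13410119 190.22611222] [281.18334539 306.4426885 ]
2881 ((0.6230459213256836, -0.07051417231559753), 0.030224887654185295) [0.06385842 0.0658435 ]
```

View pics/w1.png

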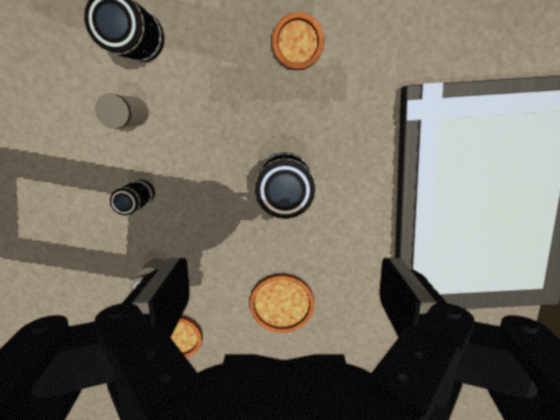

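The wrist view has the large lens at (285,188) and its rest at (282,303) between the fingers. The lens centre is (0.623,-0.0705) with its top near 0.064. I'll measure the visible rests as I descend.

Call:
{"name": "apply_moves", "arguments": {"commands": [0,0,2,0,0,0,1,0,0,4,0,0,0,1,0,0,5,0,0,0,1,0,0,5,0,0,0,1,0,0,5,0,0,0,1]}}

```text
time: 2.45
eef_pos: [0.6219, -0.0659, 0.1072]
ee_rot: [-2.22, -2.223, -0.0]
ft_force: [0.4, 0.6, 0.6]
width: 1.001
finger_force: 0.0
```

```bash
cat >> h.py <<'E'
def rests(c):
    hsv=cv2.cvtColor(c["image"],cv2.COLOR_RGB2HSV);m=((hsv[...,0]<22)&(hsv[...,1]>130)&(hsv[...,2]>90)).astype(np.uint8)
    for k in cv2.findContours(m,cv2.RETR_EXTERNAL,cv2.CHAIN_APPROX_NONE)[0]:
        if cv2.contourArea(k)>300:
            p=np.array([ray(c,q[0],.008)[:2] for q in k],np.float32);e=cv2.fitEllipse(p)
            mm=np.zeros_like(m);cv2.drawContours(mm,[k],-1,1,-1)
            print("rest",np.round(e[0],4),np.round(e[1],4),"px",k.mean(0).round(),"z",np.nanpercentile(cloud(c)[mm>0][:,2],[50,95]).round(4))
E
python3 - <<'E'
import pickle;from h import *;from plant import observe
c=pickle.load(open("w1.pkl","rb"));rests(c);print(observe()["eef_pos"])
E
```

```text
rest [ 0.492  -0.2852] [0.0376 0.0556] px [[187. 337.]] z [0.0039 0.0108]
rest [ 0.6185 -0.2349] [0.0818 0.0826] px [[282. 303.]] z [0.0039 0.0096]
rest [0.6356 0.0724] [0.052  0.0522] px [[297.  40.]] z [0.0043 0.0099]
[ 0.62192514 -0.06593232  0.10715577]
```

Call:
{"name": "apply_moves", "arguments": {"commands": [-0.18,0.05,1.3,0,0,0,1,-0.18,0.05,2.6,0,0,0,1,-0.18,0.05,3.5,0,0,0,1,-0.18,0.05,3.88,0,0,0,1,-0.18,0.05,3.88,0,0,0,1,-0.18,0.05,3.88,0,0,0,0.5,-0.18,0.05,3.88,0,0,0,0.3,-0.18,0.05,3.88,0,0,0,0.3,-0.18,0.05,3.88,0,0,0,0.3,-0.18,0.05,3.88,0,0,0,0.3,-0.18,0.05,3.88,0,0,0,0.3], "force": 40}}

```text
time: 3.55
eef_pos: [0.6251, -0.0718, 0.0122]
ee_rot: [2.219, 2.219, 0.003]
ft_force: [-1.8, 0.9, 5.4]
width: 0.691
finger_force: 42.6
```

Call:
{"name": "apply_moves", "arguments": {"commands": [0,0,-0.6,0,0,0,0.3,0,0,-1.4,0,0,0,0.3,-0.6,0,-2,0,0,0,0.3,-1.6,-0.1,-2,0,0,0,0.3,-2.6,-0.1,-2,0,0,0,0.3,-3.6,-0.15,-2,0,0,0,0.3,-4.6,-0.2,-2,0,0,0,0.3,-5.6,-0.28,-2,0,0,0,0.3,-6.2,-0.28,-2,0,0,0,0.3,-6.6,-0.28,-2,0,0,0,0.3,-6.6,-0.28,-2,0,0,0,0.3,-6.6,-0.28,-2,0,0,0,0.3]}}

```text
time: 4.75
eef_pos: [0.6164, -0.2359, 0.0594]
ee_rot: [-2.221, -2.221, -0.0]
ft_force: [0.1, 0.2, -2.1]
width: 0.689
finger_force: 44.0
```

```bash
cat > look.py <<'E'
import sys,pickle;from h import *;from plant import observe,eyes
# usage: look.py name cam x y zlo zhi r
n,cam=sys.argv[1:3];x,y,a,b,r=map(float,sys.argv[3:8])
c=eyes.camera(cam);cv2.imwrite(f"pics/{n}.png",c["image"][:,:,::-1]);rests(c)
W=cloud(c);P=W[(W[...,2]>a)&(W[...,2]<b)&(np.hypot(W[...,0]-x,W[...,1]-y)<r)]
if len(P)>20: 
    T=P[P[:,2]>np.percentile(P[:,2],90)-.005];e=cv2.minEnclosingCircle(T[:,:2].astype(np.float32));print("obj",np.round(e[0],4),"dia",round(2*e[1],4),"z",np.percentile(P[:,2],90).round(4),"med",np.median(T,0).round(4))
s=observe();print(s["eef_pos"].round(4),s["width"],s["finger_force"])
E
python3 look.py p1 wrist .618 -.237 .05 .13 .05
```

```text
rest [ 0.4773 -0.2808] [0.0496 0.0659] px [[ 80. 289.]] z [0.004  0.0097]
rest [ 0.618  -0.2375] [0.0772 0.0832] px [[287. 201.]] z [0.0044 0.0099]
obj [ 0.618  -0.2371] dia 0.1002 z 0.1171 med [ 0.6191 -0.2305  0.1157]
[ 0.6163 -0.2355  0.0592] 0.6947520523432489 43.9587664604187
```

View pics/p1.png

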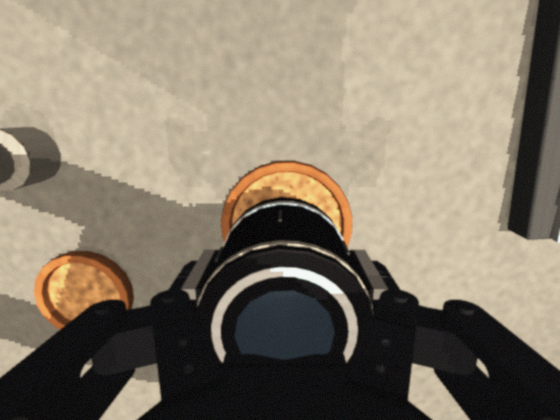

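The large lens hangs upright (ring at (285,325)) over its rest (centre x about 287). I'll lower it, then release.

Call:
{"name": "apply_moves", "arguments": {"commands": [-0.06,0,0.5,0,0,0,0.3,-0.06,0,1.0,0,0,0,0.3,-0.06,0,1.4,0,0,0,0.3,-0.06,0,1.6,0,0,0,0.3,-0.06,0,1.7,0,0,0,0.3,-0.06,0,1.7,0,0,0,0.3,-0.06,0,1.7,0,0,0,0.3]}}

```text
time: 5.5
eef_pos: [0.6163, -0.238, 0.0166]
ee_rot: [2.222, 2.221, -0.0]
ft_force: [-0.1, 0.1, -3.1]
width: 0.696
finger_force: 43.9
```

```bash
python3 look.py p2 top .618 -.237 .04 .08 .05;python3 look.py p2 scene .618 -.237 .04 .08 .035
```

```text
rest [0.6358 0.0733] [0.0507 0.0514] px [[251. 168.]] z [0.0064 0.0121]
rest [0.6522 0.2251] [0.0713 0.0718] px [[177. 160.]] z [0.0062 0.0121]
rest [0.6281 0.5775] [0.0409 0.6735] px [[  5. 228.]] z [0.0552 0.0579]
rest [0.8844 0.2982] [0.2244 0.293 ] px [[142.  64.]] z [0.0591 0.0612]
obj [ 0.6312 -0.226 ] dia 0.0749 z 0.0716 med [ 0.6213 -0.2171  0.0698]
[ 0.6163 -0.238   0.0166] 0.6940948649311919 43.902257680892944
rest [0.7416 0.2982] [0.0163 0.1822] px [[305. 391.]] z [0.0593 0.0606]
rest [0.8404 0.1536] [0.0877 0.2116] px [[182. 384.]] z [0.0593 0.0607]
rest [0.6507 0.2213] [0.0709 0.0742] px [[322. 331.]] z [0.0065 0.0122]
rest [0.6349 0.0696] [0.0501 0.0553] px [[262. 274.]] z [0.0072 0.0124]
rest [ 0.3896 -0.8776] [0.0931 0.3353] px [[119.  88.]] z [0.0394 0.0588]
rest [ 0.1612 -0.7619] [0.2013 0.4608] px [[201.  81.]] z [0.0322 0.0585]
rest [-0.6838 -0.0644] [0.2174 0.59  ] px [[527.  79.]] z [0.0469 0.1102]
rest [-0.9857 -0.8101] [0.1739 0.2769] px [[390.  20.]] z [-0.03   -0.0267]
obj [ 0.6181 -0.2384] dia 0.0696 z 0.0727 med [ 0.6148 -0.2302  0.0714]
[ 0.6163 -0.238   0.0166] 0.6941655993839745 43.90234172344208
```

Call:
{"name": "apply_moves", "arguments": {"commands": [0,0,0.04,0,0,0,0.6,0,0,0.04,0,0,0,0.8,0,0,0.04,0,0,0,1,0,0,0.04,0,0,0,1,0,0,0.04,0,0,0,1,0,0,-1,0,0,0,1,0,0,-2.5,0,0,0,1,0,0,-4,0,0,0,1,1,-1,-5.5,0,0,0,1,3,-2,-6,0,0,0,1,5,-3,-6,0,0,0,1,7,-4.4,-6,0,0,0,1]}}

```text
time: 6.8
eef_pos: [0.52, -0.0827, 0.1679]
ee_rot: [2.221, 2.219, 0.003]
ft_force: [-0.1, 0.2, 0.6]
width: 1.0
finger_force: 0.0
```

```bash
python3 look.py p3 top .618 -.237 .04 .08 .05|grep -v "0.[123]..  "
```

```text
rest [ 0.5061 -0.5072] [0.0287 0.1026] px [[551. 228.]] z [0.0355 0.0376]
rest [0.6358 0.0734] [0.0509 0.0511] px [[251. 168.]] z [0.0064 0.0121]
rest [0.6524 0.2252] [0.071  0.0716] px [[177. 160.]] z [0.0062 0.0118]
rest [0.6267 0.5775] [0.0409 0.6671] px [[  5. 226.]] z [0.0552 0.0578]
rest [0.8866 0.2957] [0.2375 0.3013] px [[139.  53.]] z [0.0593 0.0616]
[ 0.5146 -0.0767  0.1652] 0.9977951142315731 0.0
```

Call:
{"name": "apply_moves", "arguments": {"commands": [1.5,-0.5,0,0,0,0,1,3.2,-1,0.5,0,0,0,1,4.8,-1.5,1,0,0,0,1,6.0,-1.6,1.5,0,0,0,1,6.0,-1.6,1.5,0,0,0,1,6.0,-1.6,1.5,0,0,0,1]}}

```text
time: 7.45
eef_pos: [0.48, 0.0665, 0.1291]
ee_rot: [2.219, 2.223, -0.001]
ft_force: [0.3, -0.2, 0.3]
width: 0.995
finger_force: 0.0
```

```bash
python3 look.py p4 top .618 -.237 .04 .08 .05;python3 look.py p5 wrist .472 .079 .04 .075 .045
```

```text
rest [ 0.4789 -0.2855] [0.0612 0.0617] px [[435. 246.]] z [0.006  0.0119]
rest [ 0.5232 -0.4821] [0.0783 0.1204] px [[537. 224.]] z [0.0356 0.0376]
rest [0.6421 0.0744] [0.0372 0.0548] px [[251. 165.]] z [0.0064 0.012 ]
rest [0.6522 0.2252] [0.0713 0.0717] px [[177. 160.]] z [0.006 0.012]
rest [0.6265 0.5775] [0.041  0.6668] px [[  5. 226.]] z [0.0552 0.0579]
rest [0.8863 0.2963] [0.2386 0.302 ] px [[139.  54.]] z [0.0594 0.0615]
obj [ 0.6167 -0.2365] dia 0.0612 z 0.0714 med [ 0.6159 -0.2357  0.0695]
[0.4805 0.0658 0.1295] 1.0004038910873378 0.0
rest [0.6358 0.0727] [0.0522 0.0523] px [[469. 190.]] z [0.0043 0.0098]
rest [0.6495 0.2022] [0.026  0.0623] px [[523.  13.]] z [0.0042 0.0099]
obj [0.4728 0.0794] dia 0.0505 z 0.0594 med [0.4728 0.0808 0.0579]
[0.4808 0.0654 0.1298] 1.00165221447069 0.0
```

The large lens is seated: its top rose 4 mm and its centre is within 2 mm of the rest's axis. Next is the medium lens at (0.473,0.0795).

Call:
{"name": "apply_moves", "arguments": {"commands": [0.56,-0.32,0.3,0,0,0,1,0.56,-0.32,1.5,0,0,0,1,0.56,-0.32,2.8,0,0,0,1,0.56,-0.32,4,0,0,0,1,0.56,-0.32,4.7,0,0,0,1,0.56,-0.32,4.7,0,0,0,1,0.56,-0.32,4.7,0,0,0,0.4,0.56,-0.32,4.7,0,0,0,0.2,0.56,-0.32,4.7,0,0,0,0.2,0.56,-0.32,4.7,0,0,0,0.2,0.56,-0.32,4.7,0,0,0,0.2,0.56,-0.32,4.7,0,0,0,0.2]}}

```text
time: 8.75
eef_pos: [0.4736, 0.0801, 0.0134]
ee_rot: [2.221, 2.22, 0.003]
ft_force: [-0.4, -0.8, 7.2]
width: 0.579
finger_force: 41.4
```

Call:
{"name": "apply_moves", "arguments": {"commands": [0,0,-0.6,0,0,0,0.2,0,0,-1.4,0,0,0,0.2,0.4,0.5,-2,0,0,0,0.2,1.1,1.4,-2,0,0,0,0.2,1.9,2.4,-2,0,0,0,0.2,2.7,3.4,-2,0,0,0,0.2,3.5,4.4,-2,0,0,0,0.2,4.3,5.4,-2,0,0,0,0.2,5,6.3,-2,0,0,0,0.2,5.5,6.9,-2,0,0,0,0.2,5.7,7.1,-2,0,0,0,0.2,5.7,7.1,-2,0,0,0,0.2]}}

```text
time: 9.95
eef_pos: [0.6499, 0.223, 0.0616]
ee_rot: [2.221, 2.222, 0.0]
ft_force: [-1.1, 0.0, -2.9]
width: 0.575
finger_force: 42.4
```

```bash
python3 look.py p6 wrist .65 .22 .1 .12 .05;python3 look.py p7 scene .65 .22 .06 .12 .04
```

```text
rest [0.6522 0.2293] [0.0634 0.069 ] px [[286. 208.]] z [0.0041 0.0099]
rest [0.8195 0.2281] [0.0244 0.3203] px [[537. 186.]] z [0.0561 0.0577]
rest [0.7714 0.2439] [0.0341 0.1876] px [[483. 146.]] z [0.0218 0.0299]
obj [0.65   0.2201] dia 0.1001 z 0.1183 med [0.6729 0.2284 0.1178]
[0.6493 0.2224 0.0614] 0.5758364127434811 42.41122841835022
rest [0.8235 0.2083] [0.1679 0.284 ] px [[227. 386.]] z [0.0593 0.0607]
rest [0.6543 0.2245] [0.0652 0.0737] px [[323. 332.]] z [0.0064 0.0122]
rest [0.635  0.0697] [0.0503 0.0554] px [[262. 274.]] z [0.0073 0.0124]
rest [ 0.5096 -0.5062] [0.0868 0.1638] px [[147. 139.]] z [0.0367 0.0389]
rest [ 0.2563 -0.7965] [0.4008 0.4829] px [[168.  85.]] z [0.0293 0.0582]
rest [-0.6968 -0.0762] [0.2779 0.552 ] px [[518.  76.]] z [0.063  0.1097]
obj [0.6508 0.2304] dia 0.0754 z 0.1111 med [0.648  0.2298 0.1086]
[0.649  0.222  0.0614] 0.5783505097924532 42.41299867630005
```

View pics/p6.png

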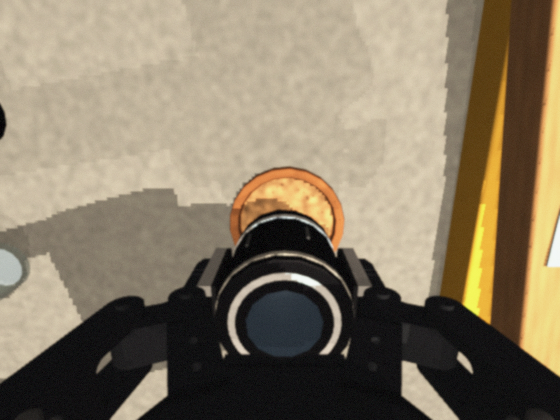

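The medium lens is upright (ring centre (285,322)) and its rest is centred at column 287 beneath it. Lowering with a small correction.

Call:
{"name": "apply_moves", "arguments": {"commands": [0.06,0.08,0.5,0,0,0,0.2,0.06,0.08,1.0,0,0,0,0.2,0.06,0.08,1.4,0,0,0,0.2,0.06,0.08,1.6,0,0,0,0.2,0.06,0.08,1.74,0,0,0,0.2,0.06,0.08,1.74,0,0,0,0.2,0.06,0.08,1.74,0,0,0,0.2]}}

```text
time: 10.75
eef_pos: [0.6519, 0.224, 0.0183]
ee_rot: [2.222, 2.221, 0.001]
ft_force: [-0.1, -0.5, -2.5]
width: 0.571
finger_force: 42.5
```

Call:
{"name": "apply_moves", "arguments": {"commands": [0,0,0.05,0,0,0,0.2,0,0,0.05,0,0,0,0.2,0,0,0.05,0,0,0,0.7,0,0,0.05,0,0,0,1,0,0,0.05,0,0,0,1,0,0,0.05,0,0,0,1,0,0,-1.2,0,0,0,1,0,0,-3,0,0,0,1,0,0,-4.5,0,0,0,1,1,-2,-5,0,0,0,1,1.8,-4,-5,0,0,0,1,2.4,-5.6,-5,0,0,0,1]}}

```text
time: 11.95
eef_pos: [0.5144, 0.2834, 0.1442]
ee_rot: [2.222, 2.22, 0.003]
ft_force: [-0.1, 1.6, 0.2]
width: 1.0
finger_force: 0.0
```

Call:
{"name": "apply_moves", "arguments": {"commands": [0.3,-1,0,0,0,0,1,0.3,-2.0,0,0,0,0,1,0.3,-2.0,0,0,0,0,1,0.3,-2.0,0,0,0,0,1]}}

```text
time: 12.35
eef_pos: [0.4653, 0.2905, 0.1435]
ee_rot: [2.221, 2.222, 0.001]
ft_force: [1.3, -0.5, -0.3]
width: 0.999
finger_force: 0.0
```

```bash
python3 look.py p8 top .65 .22 .04 .08 .05|grep -A1 obj;python3 look.py p9 wrist .461 .291 .04 .075 .035
```

```text
obj [0.6525 0.2235] dia 0.0508 z 0.0654 med [0.652  0.2223 0.0638]
[0.4659 0.2903 0.1436] 1.0011853717150425 0.0
rest [0.6528 0.2236] [0.0657 0.0702] px [[475. 256.]] z [0.0083 0.01  ]
obj [0.4615 0.2924] dia 0.0404 z 0.0543 med [0.4613 0.2933 0.0529]
[0.4662 0.2902 0.1435] 0.9999487243779673 0.0
```

The medium lens is seated: its top rose 4 mm and it is centred. Next is the small lens at (0.4615,0.292).

Call:
{"name": "apply_moves", "arguments": {"commands": [0.07,-0.19,1,0,0,0,1,0.07,-0.19,2.2,0,0,0,1,0.07,-0.19,3.4,0,0,0,1,0.07,-0.19,4.5,0,0,0,1,0.07,-0.19,5.2,0,0,0,1,0.07,-0.19,5.2,0,0,0,0.7,0.07,-0.19,5.2,0,0,0,0.2,0.07,-0.19,5.2,0,0,0,0.1,0.07,-0.19,5.2,0,0,0,0.1,0.07,-0.19,5.2,0,0,0,0.1,0.07,-0.19,5.2,0,0,0,0.1,0.07,-0.19,5.2,0,0,0,0.1]}}

```text
time: 13.65
eef_pos: [0.462, 0.2927, 0.0149]
ee_rot: [2.221, 2.22, 0.005]
ft_force: [1.2, -0.9, 6.9]
width: 0.459
finger_force: 40.6
```

Call:
{"name": "apply_moves", "arguments": {"commands": [0,0,-0.7,0,0,0,0.1,0,0,-1.7,0,0,0,0.1,0,0,-2.9,0,0,0,0.1,0,0,-4,0,0,0,0.1,0,0,-4.6,0,0,0,0.1,-0.6,0.4,-4.8,0,0,0,0.1,-1.6,0.8,-4.8,0,0,0,0.1,-2.8,0.8,-4.8,0,0,0,0.1,-4.1,0.8,-4.8,0,0,0,0.1,-5.4,0.8,-4.8,0,0,0,0.1,-6.7,0.8,-4.8,0,0,0,0.1,-8,0.8,-4.8,0,0,0,0.1]}}

```text
time: 14.85
eef_pos: [0.4797, 0.0908, 0.1325]
ee_rot: [-2.221, -2.221, 0.001]
ft_force: [-0.6, -0.3, -0.7]
width: 0.46
finger_force: 40.5
```

Call:
{"name": "apply_moves", "arguments": {"commands": [-1.3,0,0,0,0,0,0.1,-2.6,0,0,0,0,0,0.1,-3.9,0,0,0,0,0,0.1,-5.2,0,0,0,0,0,0.1,-6.5,0,0,0,0,0,0.1,-7.8,0,0,0,0,0,0.1,-9.1,0,0,0,0,0,0.1,-10.4,0,0,0,0,0,0.1,-11.7,0,0,0,0,0,0.1,-12.6,0,0,0,0,0,0.1,-13,0,0,0,0,0,0.1,-13,0,0,0,0,0,0.1]}}

```text
time: 16.05
eef_pos: [0.4799, -0.2336, 0.1326]
ee_rot: [-2.223, -2.219, 0.0]
ft_force: [0.0, 0.3, -0.3]
width: 0.458
finger_force: 40.6
```

Call:
{"name": "apply_moves", "arguments": {"commands": [-0.8,-0.05,0,0,0,0,0.1,-1.7,-0.05,0,0,0,0,0.1,-2.15,-0.05,0.5,0,0,0,0.1,-2.15,-0.05,1.4,0,0,0,0.1,-2.15,-0.05,2.2,0,0,0,0.1,-2.15,-0.05,2.8,0,0,0,0.1,-2.15,-0.05,2.8,0,0,0,0.1]}}

```text
time: 16.75
eef_pos: [0.4771, -0.2844, 0.0596]
ee_rot: [-2.217, -2.218, 0.001]
ft_force: [-1.2, 0.4, -1.7]
width: 0.459
finger_force: 40.6
```

```bash
python3 look.py p10 wrist .4785 -.288 .1 .12 .05|tail -4;python3 look.py p11 scene .4785 -.288 .06 .12 .04|tail -3
```

```text
rest [ 0.4793 -0.2822] [0.0555 0.0589] px [[290. 218.]] z [0.0044 0.01  ]
rest [ 0.6154 -0.2364] [0.0706 0.0775] px [[500. 139.]] z [0.0083 0.01  ]
obj [ 0.4785 -0.2879] dia 0.1 z 0.1178 med [ 0.4989 -0.282   0.116 ]
[ 0.4781 -0.2852  0.0614] 0.45612846690232123 40.55321216583252
rest [-0.9893 -0.8109] [0.1746 0.2737] px [[389.  20.]] z [-0.0298 -0.0266]
obj [ 0.4772 -0.2815] dia 0.076 z 0.114 med [ 0.4594 -0.2793  0.1153]
[ 0.479  -0.286   0.0629] 0.4589544102252943 40.553138852119446
```

View pics/p10.png

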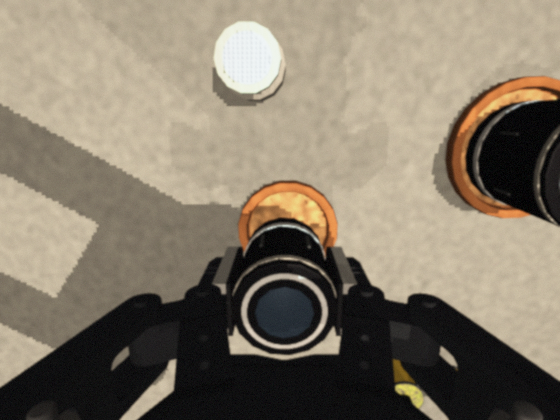

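The small lens is upright (ring centre (287,310)) and its rest is centred at column 288. The white shaker at (250,60) is clear. Lowering.

Call:
{"name": "apply_moves", "arguments": {"commands": [0,0,0.5,0,0,0,0.1,0,0,1.0,0,0,0,0.1,0,0,1.4,0,0,0,0.1,0,0,1.6,0,0,0,0.1,0,0,1.74,0,0,0,0.1,0,0,1.74,0,0,0,0.1,0,0,1.74,0,0,0,0.1]}}

```text
time: 17.55
eef_pos: [0.4793, -0.287, 0.0198]
ee_rot: [2.221, 2.221, 0.0]
ft_force: [0.9, 0.0, -1.1]
width: 0.458
finger_force: 40.7
```

Call:
{"name": "apply_moves", "arguments": {"commands": [0,0,0.05,0,0,0,0.1,0,0,0.05,0,0,0,0.1,0,0,0.05,0,0,0,0.6,0,0,0.05,0,0,0,1,0,0,0.05,0,0,0,1,0,0,0.05,0,0,0,1,0,0,-1.2,0,0,0,1,0,0,-3,0,0,0,1,0,0,-5,0,0,0,1,2,-0.3,-5,0,0,0,1,3.8,-0.7,-5,0,0,0,1,5.6,-1,-5,0,0,0,1]}}

```text
time: 18.75
eef_pos: [0.4537, -0.1456, 0.1451]
ee_rot: [2.222, 2.219, 0.001]
ft_force: [1.1, 0.7, -0.4]
width: 1.001
finger_force: 0.0
```

Call:
{"name": "apply_moves", "arguments": {"commands": [1.2,0,0,0,0,0,1,2.4,0,0,0,0,0,1,2.4,0,0,0,0,0,1,2.4,0,0,0,0,0,1]}}

```text
time: 19.15
eef_pos: [0.4542, -0.0865, 0.1448]
ee_rot: [2.219, 2.223, -0.0]
ft_force: [-0.1, -0.6, -0.1]
width: 1.001
finger_force: 0.0
```

```bash
python3 look.py p12 top .479 -.287 .04 .08 .05|grep -A1 obj;python3 look.py p13 wrist .4545 -.0865 .03 .075 .03|tail -2
```

```text
obj [ 0.454  -0.0868] dia 0.0304 z 0.0493 med [ 0.4539 -0.086   0.0479]
[ 0.4542 -0.0875  0.1447] 1.0002837355017595 0.0
```

Call:
{"name": "apply_moves", "arguments": {"commands": [0.03,0,1,0,0,0,1,0.03,0,2.2,0,0,0,1,0.03,0,3.4,0,0,0,1,0.03,0,4.5,0,0,0,1,0.03,0,5.3,0,0,0,1,0.03,0,5.3,0,0,0,0.6,0.03,0,5.3,0,0,0,0.1,0.03,0,5.3,0,0,0,0.05,0.03,0,5.3,0,0,0,0.05,0.03,0,5.3,0,0,0,0.05,0.03,0,5.3,0,0,0,0.05,0.03,0,5.3,0,0,0,0.05]}}

```text
time: 20.45
eef_pos: [0.4555, -0.0866, 0.0139]
ee_rot: [2.219, 2.219, 0.002]
ft_force: [-1.2, -1.4, 6.7]
width: 0.34
finger_force: 39.2
```

```bash
python3 look.py p14 scene .479 -.287 .04 .08 .045|grep -A1 obj;python3 look.py p15 top .479 -.287 .04 .08 .045|grep -A1 obj
```

```text
obj [ 0.4817 -0.291 ] dia 0.0449 z 0.0609 med [ 0.4825 -0.2858  0.0597]
[ 0.4555 -0.0866  0.0139] 0.34183884722452046 39.24954950809479
obj [ 0.4804 -0.2872] dia 0.0401 z 0.0606 med [ 0.4828 -0.293   0.0586]
[ 0.4555 -0.0867  0.0138] 0.34115591533693657 39.25069212913513
```

View pics/p14.png

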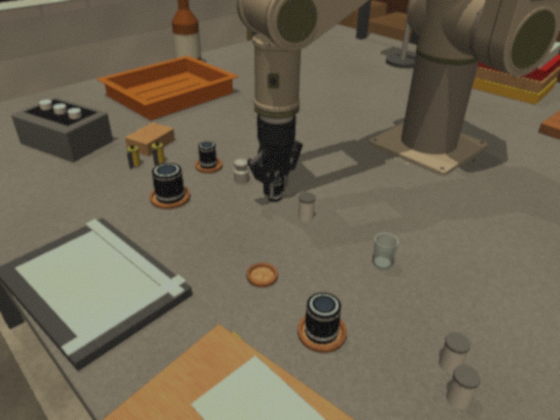

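The scene view shows the large, medium and small lenses standing in their rests at (168,185), (323,318) and (208,155), and the tiny lens gripped at (275,180). Beaker and bystanders are upright. Carrying the tiny lens, x first.

Call:
{"name": "apply_moves", "arguments": {"commands": [0,0,-0.6,0,0,0,0.05,0,0,-1.4,0,0,0,0.05,0,0.5,-2,0,0,0,0.05,0,1.6,-2,0,0,0,0.05,0.4,2.8,-2,0,0,0,0.05,1.2,3.8,-2,0,0,0,0.05,2.1,4.7,-2,0,0,0,0.05,3.2,5.5,-2,0,0,0,0.05,4.3,6.3,-2,0,0,0,0.05,5.4,6.9,-2,0,0,0,0.05,6.2,7.2,-2,0,0,0,0.05,6.35,7.2,-2,0,0,0,0.05]}}

```text
time: 21.75
eef_pos: [0.635, 0.0752, 0.0626]
ee_rot: [2.219, 2.224, 0.002]
ft_force: [-1.0, 0.2, -0.4]
width: 0.344
finger_force: 39.7
```

Call:
{"name": "apply_moves", "arguments": {"commands": [0,0,0,0,0,0,0.05,0,0,0,0,0,0,0.05]}}

```text
time: 21.95
eef_pos: [0.6337, 0.072, 0.0621]
ee_rot: [2.222, 2.221, -0.001]
ft_force: [-0.5, -0.1, -0.8]
width: 0.341
finger_force: 39.7
```

```bash
python3 look.py p16 wrist .6355 .0725 .1 .12 .05|tail -4
```

```text
rest [0.7896 0.2003] [0.0276 0.106 ] px [[542.  61.]] z [0.0276 0.0295]
rest [0.652  0.1947] [0.0128 0.0559] px [[317.  10.]] z [0.0084 0.01  ]
obj [0.6354 0.0724] dia 0.1 z 0.1189 med [0.6506 0.076  0.1174]
[0.6337 0.0717 0.0622] 0.3356509262926271 39.747644662857056
```

View pics/p16.png

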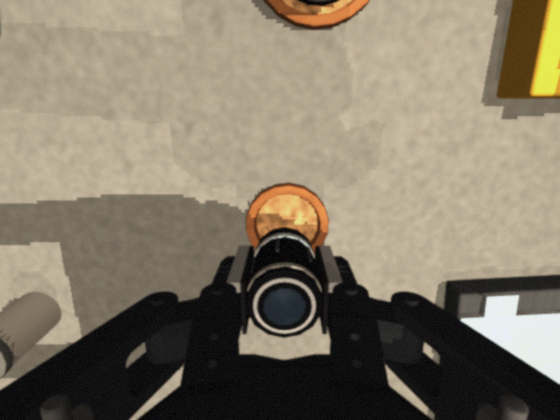

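The tiny lens is upright (ring centre (284,302)) and its rest is centred at column 287. Lowering.

Call:
{"name": "apply_moves", "arguments": {"commands": [0.03,0.07,0.5,0,0,0,0.05,0.03,0.07,1.0,0,0,0,0.05,0.03,0.07,1.4,0,0,0,0.05,0.03,0.07,1.6,0,0,0,0.05,0.03,0.07,1.76,0,0,0,0.05,0.03,0.07,1.76,0,0,0,0.05,0.03,0.07,1.76,0,0,0,0.05]}}

```text
time: 22.7
eef_pos: [0.6361, 0.0735, 0.0182]
ee_rot: [2.221, 2.221, 0.0]
ft_force: [-0.9, -0.1, -1.3]
width: 0.34
finger_force: 39.7
```

Call:
{"name": "apply_moves", "arguments": {"commands": [0,0,0.02,0,0,0,0.05,0,0,0.02,0,0,0,0.05,0,0,0.02,0,0,0,0.6,0,0,0.02,0,0,0,1,0,0,0.02,0,0,0,1,0,0,0.02,0,0,0,1,0,0,-1.2,0,0,0,1,0,0,-3,0,0,0,1,0,0,-5,0,0,0,1,0,-2,-6,0,0,0,1,0,-4,-6,0,0,0,1,0,-5,-6,0,0,0,1]}}

```text
time: 23.9
eef_pos: [0.5092, 0.0736, 0.1693]
ee_rot: [2.221, 2.221, 0.002]
ft_force: [-0.2, 0.2, -0.2]
width: 1.0
finger_force: 0.0
```

Call:
{"name": "apply_moves", "arguments": {"commands": [0,0,0,0,0,0,1,0,0,0,0,0,0,1]}}

```text
time: 24.1
eef_pos: [0.5108, 0.0735, 0.1686]
ee_rot: [2.221, 2.221, 0.002]
ft_force: [0.5, 0.0, 0.4]
width: 0.998
finger_force: 0.0
```

```bash
for a in ".618 -.236" ".652 .224" ".479 -.287" ".636 .073"; do python3 look.py p17 scene $a .04 .08 .045|grep obj;python3 look.py p18 top $a .04 .08 .045|grep -A1 obj; done
```

```text
obj [ 0.617  -0.2384] dia 0.0628 z 0.0717 med [ 0.6196 -0.2355  0.0706]
obj [ 0.6171 -0.2359] dia 0.0609 z 0.0712 med [ 0.6158 -0.2357  0.0694]
[0.5118 0.0735 0.1686] 1.000484525352725 0.0
obj [0.6522 0.221 ] dia 0.0524 z 0.0655 med [0.6543 0.2232 0.0641]
obj [ 0.4793 -0.2898] dia 0.0438 z 0.0611 med [ 0.4818 -0.2856  0.0597]
obj [ 0.4795 -0.2866] dia 0.041 z 0.0603 med [ 0.4792 -0.286   0.0584]
[0.5115 0.0734 0.168 ] 1.0012232563228178 0.0
obj [0.6361 0.0717] dia 0.031 z 0.0556 med [0.6382 0.0734 0.0542]
```

View pics/p17.png

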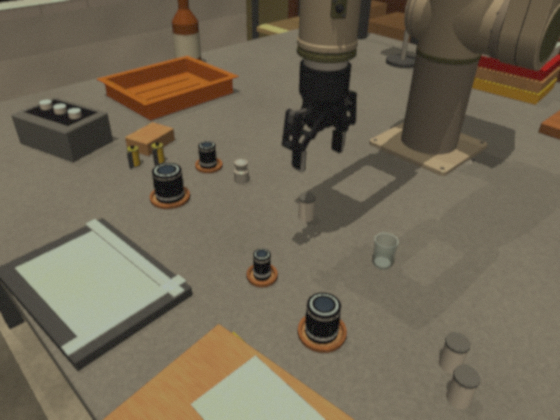

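All four lenses stand upright in their own rests, at (168,185), (323,318), (208,155) and (261,265). Their tops are about 4 mm higher than on the bench, and the bystanders and gripper are clear.

```bash
python3 -c "
from plant import order;print(order.hand_in())"
```

```text
the job is handed in; nothing more can be done
None
```

All four lenses were placed upright in their own rests, from largest to smallest, and the job was handed in at about 24 s with nothing knocked over; the hand-in returned no verdict.

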